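# Check the hand-lever stops of two bench vial crimpers

## Task

Check the hand levers of the two vial crimpers without gripping anything: with the backs of your closed fingers press the wide-headed crimper's lever in towards its bar until it comes up firm, let it spring right back out, then do the same on the narrow-headed one. One lever stops well short of its bar, as it should, and the other has lost its stop bush and runs in to the bar: press the good one in again and finish while holding it on its stop with a steady push of about 10 N, so that I can gauge the gap. Do not force the levers, keep your fingers off the bars and leave the vials and other loose things where they are.

Things in the scene. Friction and masses are not known exactly. Their poses are not given: they have to be found in the camera images.
- wide_crimper: bench crimper with the wide, 44 mm thick head; grey base plate 112 x 236 x 12 mm screwed to the bench. Origin under the plate's centre, z up. Its bar runs along y; the hand lever lies on the bar's -x side in the same level plane and is pressed in towards +x. Between lever and bar, 50 mm from the pivot, stands its stop: a white bush 29 mm across on one crimper, a bare 11 mm pin on the other.
- wide_bar: fixed grip bar of this crimper, not to be touched; origin and axes as wide_crimper. Axis at x = 0, z = 105 mm, from y = -116 to 26 mm; black ribbed grip 28 mm thick; pillars 34 mm thick in x, up to z = 122 mm
- wide_lever (a joint): angle of the hand lever, rad: 0 = sprung fully out (rest), grows as it is pressed in, 0.42 = ball end against the bar. A return spring pushes back with 0.11 N m at rest, 0.30 N m at 0.42 (1 to 3 N at the press point). With a good stop it comes up firm at 0.22 to 0.30, the ball then 18 to 32 mm from the bar.
- wide_press (a point): middle of the lever's black hand grip, on its centre line, 115 mm from the pivot; moves with the lever. The grip there is 14 mm thick and 20 mm high (z = 95 to 115 mm), with clear space below it down to the base plate.
- wide_tip (a point): centre of the 20 mm ball at the lever's free end, 156 mm from the pivot; moves with the lever
- wide_pivot (a point): lever's pivot, a vertical axis, at lever height (z = 105 mm); the lever runs from here through the press point to the tip and turns counterclockwise seen from above as it is pressed in
- wide_head (a point): outer end of the crimping head, a steel cylinder pointing to the crimper's +y at z = 107 mm; the head's body behind it reaches z = 138 mm, and a bracket plate (top at z = 82 mm) lies under the pivot end of the lever, up to 75 mm from the pivot
- narrow_crimper: bench crimper with the narrow, 24 mm thick head; grey base plate 112 x 236 x 12 mm screwed to the bench. Origin under the plate's centre, z up. Its bar runs along y; the hand lever lies on the bar's -x side in the same level plane and is pressed in towards +x. Between lever and bar, 50 mm from the pivot, stands its stop: a white bush 29 mm across on one crimper, a bare 11 mm pin on the other.
- narrow_bar: fixed grip bar of this crimper, not to be touched; origin and axes as narrow_crimper. Axis at x = 0, z = 105 mm, from y = -116 to 26 mm; black ribbed grip 28 mm thick; pillars 34 mm thick in x, up to z = 122 mm
- narrow_lever (a joint): angle of the hand lever, rad: 0 = sprung fully out (rest), grows as it is pressed in, 0.42 = ball end against the bar. A return spring pushes back with 0.11 N m at rest, 0.30 N m at 0.42 (1 to 3 N at the press point). With a good stop it comes up firm at 0.22 to 0.30, the ball then 18 to 32 mm from the bar.
- narrow_press (a point): middle of the lever's black hand grip, on its centre line, 115 mm from the pivot; moves with the lever. The grip there is 14 mm thick and 20 mm high (z = 95 to 115 mm), with clear space below it down to the base plate.
- narrow_tip (a point): centre of the 20 mm ball at the lever's free end, 156 mm from the pivot; moves with the lever
- narrow_pivot (a point): lever's pivot, a vertical axis, at lever height (z = 105 mm); the lever runs from here through the press point to the tip and turns counterclockwise seen from above as it is pressed in
- narrow_head (a point): outer end of the crimping head, a steel cylinder pointing to the crimper's +y at z = 107 mm; the head's body behind it reaches z = 138 mm, and a bracket plate (top at z = 82 mm) lies under the pivot end of the lever, up to 75 mm from the pivot
- vial_1: crimped glass vial, 23 mm across, 50 mm high, standing; bystander, origin under its centre
- vial_2: same as vial_1; bystander, origin under its centre
- vial_3: same as vial_1; bystander, origin under its centre
- forceps: steel forceps lying flat, 124 x 14 x 7 mm; bystander, origin under its centre
- pen_2: white and red ballpoint pen lying flat, 145 mm long; bystander, origin under its centre
- coverslip_box_1: small white box of cover slips, 32 x 54 x 15 mm; bystander, origin under its centre

How it is judged:
On the way, in this order (a step that is already met when the one before it is completed fails the run):
1. the wide-headed crimper's lever is pressed in until it is firm (value of joint wide_lever above 0.2 rad and contact force between the fingers and wide_lever above 4 N and velocity of joint wide_lever between -0.1 and 0.1 rad/s), for 0.05 s.
2. that lever is let spring back out (value of joint wide_lever below 0.04 rad), for 0.1 s.
3. the narrow-headed crimper's lever is pressed in until it is firm (value of joint narrow_lever above 0.2 rad and contact force between the fingers and narrow_lever above 4 N and velocity of joint narrow_lever between -0.1 and 0.1 rad/s), for 0.05 s.
4. that lever is let spring back out (value of joint narrow_lever below 0.04 rad), for 0.1 s.
At the end, for the whole second after the job is handed in: The lever that stops short of its bar is held still on its stop by the fingers with 4 to 30 N (lever angle 0.20 to 0.33 rad); the other lever is fully out (under 0.04 rad) (((value of joint wide_lever between 0.2 and 0.33 rad and contact force between the fingers and wide_lever between 4 and 30 N and velocity of joint wide_lever between -0.05 and 0.05 rad/s and value of joint narrow_lever below 0.04 rad) or (value of joint narrow_lever between 0.2 and 0.33 rad and contact force between the fingers and narrow_lever between 4 and 30 N and velocity of joint narrow_lever between -0.05 and 0.05 rad/s and value of joint wide_lever below 0.04 rad))); the arm keeps its last pose, push and grip.
It fails at once if a lever was forced (over 40 N) (contact force between the fingers and wide_lever above 40 N or contact force between the fingers and narrow_lever above 40 N).
It fails at once if the fingers pressed on or pinched a grip bar (over 3 N) (contact force between the fingers and wide_bar above 3 N or contact force between the fingers and narrow_bar above 3 N).
It fails at once if a bystander was moved more than 25 mm or lifted (distance of any of vial_1, vial_2, vial_3, forceps, pen_2, coverslip_box_1 from where it was at the start of the episode above 0.025 m).
It also fails if it takes over 72 s, if anything falls off the work surface, if the arm or the gripper's body presses on something with over 40 N, if the wrist force passes 120 N, or if a joint passes its speed limit or range.

## Robot

A 6-joint arm with a two-finger parallel gripper is mounted at the origin on a cart in front of the work surface, level with it; the furniture and walls round the work are solid. World frame = base frame: x ahead of the robot, y to its left, z up, the work surface at z = 0. Lengths are in m, angles in rad, forces in N, time in s.
With the tool pointing down it reaches from about 0.35 to 0.975 m from the base axis. Payload 7.1 kg.
Tool frame: the origin (TCP) lies at the very end of the fingers, on their centre line; the grasp point (between the pads) lies behind it (robot.pinch_z is the z of the grasp point in the tool frame, in m); z points along the fingers, y is the line along which they close (so a half turn about z gives the same grasp; the last joint's range is limited). The gripper opens to 88 mm and grips with 3 to 60 N. Pads are 20 mm wide; open, the fingers measure 115 mm over their backs; the gripper's body (75 mm by 178 mm) begins 61 mm behind the grasp point.
Start: joints at [-1.351, 0.423, 1.63, -0, 1.089, -0.019], TCP at [0.148, -0.607, 0.223] pointing down, gripper open.
Joint ranges: [-3, 3], [-0.9, 2.11], [0.09, 2.58], [-1.31, 4.45], [0.11, 2.69], [-2.54, 2.54]. Speed limits (rad/s): [2.39, 2.39, 3.01, 3.14, 3.14, 3.14].

## Interface

Orientations are given as [roll, pitch, yaw] about the fixed x, y, z axes, in that order (R = Rz(yaw) Ry(pitch) Rx(roll)).
In Python, from workcell import robot gives the robot as it stands.
- The arm moves only by the tool send_rows, never from a script. Its argument "rows" is a list of rows, each a list of 3 entries, a list of its own where there are three numbers: the shift along the tool's x, y, z in units of 25 cm (1.0 is 25 cm), then the turn, a rotation vector about the tool's x, y, z in units of pi/2 rad (1.0 is pi/2 rad), then the opening, from 0 (shut) to 1 (fully open). A call has exactly 8 rows; each row is the pose to reach, as a shift and turn from the pose commanded when the call began, along the tool's axes at that moment; what a row does not reach only later rows make up. A row lasts 1/8 s, in which the tool goes at most 62.5 mm and 10.7 degrees, less where a joint would pass 70% of its speed; a pose out of reach is approached as far as the arm can. A call with a number of a shift or a turn outside -1 to 1 is refused whole. A call with a gripper value outside its range is refused whole. The fingers move at their own pace and stop on an object; "grip_force" is the grip in N (left out, the last holds). Time passes only in rows, so rows that repeat a pose let the fingers close, or fill a call up. It gives the time, the measured TCP pose, the force, the opening and the grip force at its end, in the units of the state.
- robot.sense(): the state, without advancing time (a new reading comes with each control period).
- robot.capture(name): name is "scene" or "top"; returns a dict with "img" (480x640x3 uint8, red, green, blue), "intrinsics" (3x3 intrinsics, pixels), "R" (3x3) and "t" (3): a world point X has camera coordinates R X + t. Camera axes: x right, y down, z forward; pixel columns grow to the right and rows downward; lengths in m; the calibration is good to about 2 mm. A picture is of the moment at which its call begins. There is no depth.
- robot.close_job(): hands the job in; it is judged then, once.
The state is a dict: "t": time; "qpos": joint angles; "qd": joint speeds; "tau": joint torques, N m; "tcp_pos": TCP position; "tcp_rot": TCP orientation; "wrist_force": force on the tool from outside, world axes, zero at the start; "torque": the same for the moment, N m; "grip_width": finger opening in m; "grasp_force": force on a finger pad.
Only numpy, scipy, OpenCV 4.12 (cv2) and the standard library are available. Lean on these libraries where they do the work, as an engineer would, in place of code of your own. Each camera call takes 0.05 s, during which the arm holds its last target. There are 200 camera calls.

## Working session

There is one attempt and no reset: what is moved stays moved. The work goes in short steps, Python scripts to look and compute and a tool call to move; the robot and the scene stay as the last step left them, time stands still between calls to the robot, and variables do not carry over. Pictures are saved under pics/ and viewed, at most 10 in all, crops included, and the job is handed in when it is done.

Besides the shell and the picture viewer there is one more tool, called by a JSON object that holds its "op" and its "data", one argument or row to a line. send_rows: Moves the arm, as the interface text tells. Shifts and turns lie within -1 to 1; 1 stands for 25 cm of shift or pi/2 rad of turn. Its arguments: {"type":"object","properties":{"rows":{"type":"array"},"grip_force":{"type":"number"}},"required":["rows"]}

```bash
ls; mkdir -p pics; python3 - <<'E'
from workcell import robot
import cv2,numpy as np
for n in("top","scene"):
    c=robot.capture(n);cv2.imwrite(f"pics/{n}0.png",c["img"][:,:,::-1]);np.savez(f"{n}0.npz",**c)
    print(n,c["intrinsics"],c["R"],c["t"])
print(robot.sense(),robot.pinch_z)
E
```

```text
pics
top [[494.282334     0.         318.04426892]
 [  0.         494.282334   233.35211893]
 [  0.           0.           1.        ]] [[ 0.02806112 -0.99955123  0.01048403]
 [-0.99204242 -0.02913505 -0.12248671]
 [ 0.1227372  -0.00696349 -0.99241478]] [-0.02708003  0.49153092  1.33878051]
scene [[577.01786523   0.         324.93540142]
 [  0.         577.01786523 242.76282022]
 [  0.           0.           1.        ]] [[-0.77427602 -0.63274554  0.01139015]
 [-0.49389706  0.59292143 -0.63601091]
 [ 0.3956796  -0.49807355 -0.771596  ]] [0.40309266 0.31595711 1.10944722]
{'t': 0.1, 'qpos': array([-1.35100687e+00,  4.23760610e-01,  1.63061158e+00, -1.34757631e-05,
        1.08854469e+00, -1.89979691e-02]), 'qd': array([ 1.49614670e-03, -2.04789830e-03, -1.98117976e-03, -1.02402552e-03,
        4.34787013e-05, -1.11465403e-03]), 'tau': array([-4.32059278e-04, -5.45616210e+01, -2.74323589e+01,  6.45234645e-02,
        1.88484555e-02, -3.70987584e-05]), 'tcp_pos': array([ 0.14774412, -0.60678412,  0.22198257]), 'tcp_rot': array([-3.14026844e+00, -1.32275985e-05,  2.38793673e-01]), 'wrist_force': array([ 0.26865416,  0.57697327, -0.15070937]), 'torque': array([ 0.01741318, -0.02320083, -0.00634698]), 'grasp_force': 0.0, 'grip_width': 0.08782032320627857} -0.0187
```

View pics/top0.png

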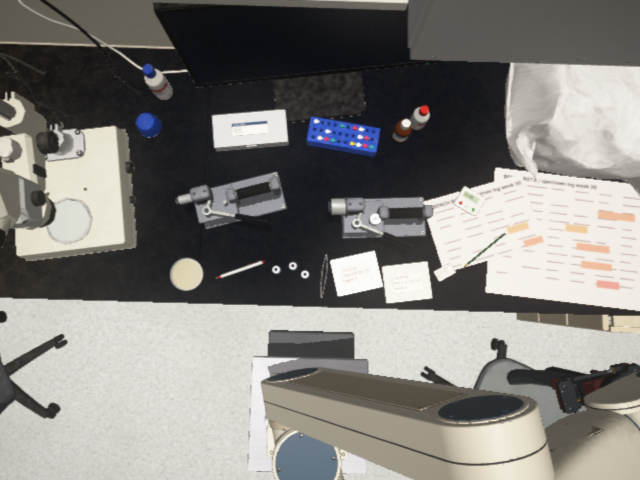

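View pics/scene0.png

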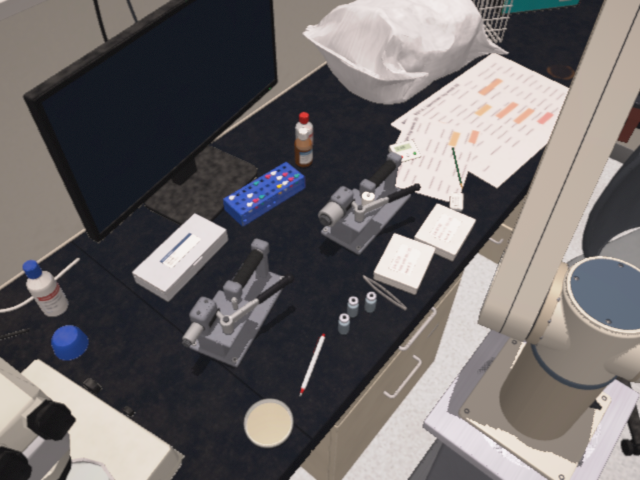

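The top view shows the narrow crimper at about (240,200) and the wide one, with a white bush, at about (380,215). Both heads point image-left (+y) and both levers lie on the robot side. I'll enlarge both.

```bash
python3 - <<'E'
import cv2,numpy as np
a=np.load("top0.npz")["img"][:,:,::-1]
def e(c,f):
    c=cv2.resize(c,None,fx=f,fy=f,interpolation=cv2.INTER_CUBIC).astype(float)/255
    return (np.clip(c,0,1)**.5*255).astype(np.uint8)
w=e(a[185:250,320:450],6);n=e(a[165:235,165:295],6)
def grid(i,x0,y0):
    for k in range(0,130,10):
        cv2.line(i,(k*6,0),(k*6,5),(0,255,255),1);cv2.putText(i,str(x0+k),(k*6,14),0,.35,(0,255,255))
    for k in range(0,70,10):
        cv2.line(i,(0,k*6),(5,k*6),(0,255,255),1);cv2.putText(i,str(y0+k),(6,k*6+4),0,.35,(0,255,255))
grid(w,320,185);grid(n,165,165)
cv2.imwrite("pics/w.png",w);cv2.imwrite("pics/n.png",n)
E
```

```text
(no output)
```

View pics/w.png

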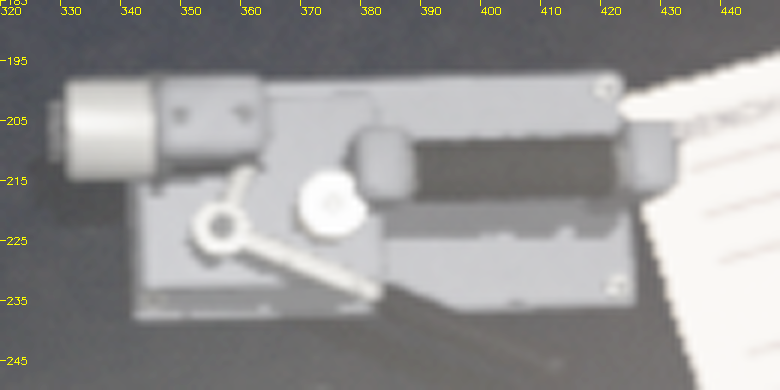

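View pics/n.png

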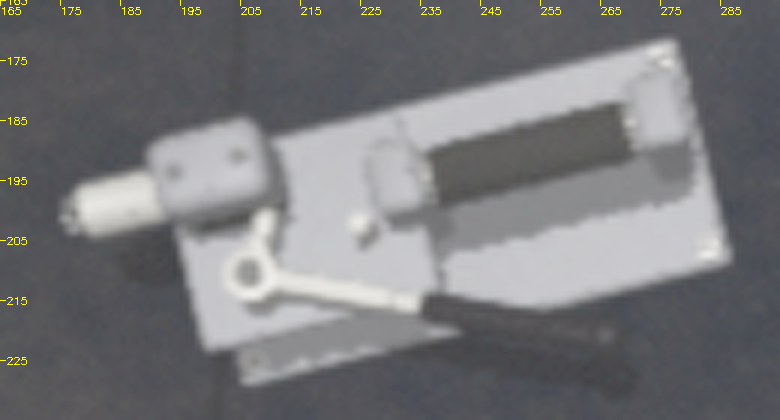

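The wide crimper has the white bush at (375,219), with its lever's pivot at (357,223) and tip at (413,246). The narrow one has a bare pin at (225,202), pivot at (206.5,210) and tip at (266,221). So the wide lever is probably the good one.

```bash
cat >h.py <<'E'
import numpy as np
def bp(name,px,z):
    c=np.load(name+"0.npz");K,R,t=c["intrinsics"],c["R"],c["t"]
    C=-R.T@t;d=R.T@np.linalg.solve(K,[px[0],px[1],1]);return C+d*(z-C[2])/d[2]
E
python3 - <<'E'
from h import *
from itertools import combinations
T={"w":dict(plTR=(623,73,.012),plBR=(634,304,.012),plBL=(135,318,.012),barL=(415,171,.105),barR=(617,167,.105),piv=(222,227,.115),tip=(558,365,.105),lv=(380,293,.105),headend=(65,128,.107),bush=(332,204,.11)),
"n":dict(plTR=(677,40,.012),plBR=(730,262,.012),plBL=(245,385,.012),barL=(430,175,.105),barR=(630,133,.105),piv=(249,272,.115),tip=(607,335,.105),lv=(422,303,.105),headend=(68,214,.107),pin=(360,225,.11))}
np.set_printoptions(precision=4,suppress=True)
for k,(x0,y0) in dict(w=(320,185),n=(165,165)).items():
    P={a:bp("top",(x0+v[0]/6,y0+v[1]/6),v[2]) for a,v in T[k].items()}
    for a in P:print(k,a,P[a])
    d=P["barL"]-P["barR"];print("baryaw(+y dir)",np.arctan2(-d[0],d[1]));
    d=P["plBL"]-P["plBR"];print("plate len",np.linalg.norm(d),"yaw",np.arctan2(-d[0],d[1]),"wid",np.linalg.norm(P["plTR"]-P["plBR"]),"orig",(P["plTR"]+P["plBL"])/2)
    d=P["tip"]-P["piv"];print("lever",np.linalg.norm(d[:2]),"dir",np.arctan2(d[1],d[0]))
c=np.load("top0.npz");print(-c["R"].T@c["t"])
for n,p in dict(v1=(277,269),v2=(293,266),v3=(305,274)).items():print(n,bp("top",p,.045))
for n,p in dict(penA=(218,277),penB=(264,262),fA=(325,256),fB=(322,296),boxes=(357,254)).items():print(n,bp("top",p,.005))
E
```

```text
w plTR [ 0.6067 -0.3105  0.012 ]
w plBR [ 0.4967 -0.3158  0.012 ]
w plBL [ 0.4833 -0.082   0.012 ]
w barL [ 0.5411 -0.1983  0.105 ]
w barR [ 0.5455 -0.2872  0.105 ]
w piv [ 0.5122 -0.1131  0.115 ]
w tip [ 0.4573 -0.2616  0.105 ]
w lv [ 0.4866 -0.1835  0.105 ]
w headend [ 0.5552 -0.0441  0.107 ]
w bush [ 0.5245 -0.1614  0.11  ]
baryaw(+y dir) 0.049799336371573744
plate len 0.23415996958283591 yaw 0.05746697345547549 wid 0.11010581679246395 orig [ 0.545  -0.1962  0.012 ]
lever 0.1583211216347915 dir -1.925187454800992
n plTR [0.668  0.1064 0.012 ]
n plBR [0.562  0.0774 0.012 ]
n plBL [0.497  0.3017 0.012 ]
n barL [0.5807 0.2052 0.105 ]
n barR [0.6022 0.1181 0.105 ]
n piv [0.5335 0.2799 0.115 ]
n tip [0.512  0.1245 0.105 ]
n lv [0.5237 0.2059 0.105 ]
n headend [0.5582 0.3622 0.107 ]
n pin [0.5566 0.2338 0.11  ]
baryaw(+y dir) 0.2418682867658783
plate len 0.23352384649669772 yaw 0.28207942411029513 wid 0.10993113537355378 orig [0.5825 0.2041 0.012 ]
lever 0.15689462198832424 dir -1.7087283126723782
[ 0.3241 -0.0034  1.3891]
v1 [0.3896 0.0957 0.045 ]
v2 [0.399  0.0526 0.045 ]
v3 [0.3782 0.0194 0.045 ]
penA [0.3646 0.262  0.005 ]
penB [0.4101 0.1358 0.005 ]
fA [ 0.4318 -0.0344  0.005 ]
fB [ 0.3203 -0.029   0.005 ]
boxes [ 0.44   -0.1242  0.005 ]
```

{"op": "send_rows", "data": {
  "rows": [
    [[0.09, -0.08, 0], [0, 0, -0.1], 0],
    [[0.18, -0.16, 0], [0, 0, -0.2], 0],
    [[0.27, -0.24, 0], [0, 0, -0.3], 0],
    [[0.36, -0.32, 0], [0, 0, -0.4], 0],
    [[0.45, -0.4, 0], [0, 0, -0.5], 0],
    [[0.54, -0.48, 0], [0, 0, -0.6], 0],
    [[0.63, -0.56, 0], [0, 0, -0.7], 0],
    [[0.72, -0.66, 0], [0, 0, -0.787], 0]
  ],
  "grip_force": 20
}}

```text
t: 1.1
tcp_pos: [0.2841, -0.4035, 0.2224]
tcp_rot: [-3.141, -0.0, 1.48]
wrist_force: [1.0, 0.6, 1.1]
grip_width: 0.0111
grasp_force: 0.0
```

```bash
cat >>h.py <<'E'
def to(p,yaw=None):
    from workcell import robot
    from scipy.spatial.transform import Rotation as Ro
    s=robot.sense();R=Ro.from_euler("xyz",s["tcp_rot"])
    print("t",round(s["t"],2),"pos",s["tcp_pos"].round(4),"rot",s["tcp_rot"].round(3),"F",s["wrist_force"].round(1),"w",round(s["grip_width"],4))
    print("shift",(R.inv().apply(np.array(p)-s["tcp_pos"])/.25).round(3))
    if yaw is not None:print("turn",((R.inv()*Ro.from_euler("xyz",[np.pi,0,yaw])).as_rotvec()/(np.pi/2)).round(3))
E
python3 -c "
from h import *
to([.425,-.205,.22],1.476)"
```

```text
t 1.1 pos [ 0.2841 -0.4035  0.2224] rot [-3.141 -0.     1.48 ] F [1.  0.6 1.1] w 0.0111
shift [0.842 0.489 0.01 ]
turn [-0.    -0.     0.002]
```

{"op": "send_rows", "data": {
  "rows": [
    [[0.14, 0.08, 0], [0, 0, 0], 0],
    [[0.28, 0.16, 0], [0, 0, 0], 0],
    [[0.42, 0.24, 0], [0, 0, 0], 0],
    [[0.56, 0.32, 0], [0, 0, 0], 0],
    [[0.7, 0.4, 0], [0, 0, 0], 0],
    [[0.84, 0.49, 0], [0, 0, 0], 0],
    [[0.84, 0.49, 0.13], [0, 0, 0], 0],
    [[0.84, 0.49, 0.26], [0, 0, 0], 0]
  ]
}}

```text
t: 2.1
tcp_pos: [0.4263, -0.2064, 0.1571]
tcp_rot: [3.141, 0.0, 1.477]
wrist_force: [-0.2, 0.7, 0.6]
grip_width: 0.0003
grasp_force: 0.0
```

```bash
python3 -c "
from h import *
to([.425,-.205,.088],1.476)"
```

```text
t 2.1 pos [ 0.4263 -0.2064  0.1571] rot [3.141 0.    1.477] F [-0.2  0.7  0.6] w 0.0003
shift [ 0.005 -0.006  0.276]
turn [0.001 0.    0.   ]
```

{"op": "send_rows", "data": {
  "rows": [
    [[0, 0, 0.09], [0, 0, 0], 0],
    [[0, 0, 0.18], [0, 0, 0], 0],
    [[0, 0, 0.276], [0, 0, 0], 0],
    [[0, 0, 0.276], [0, 0, 0], 0],
    [[-0.02, 0.02, 0.276], [0, 0, 0], 0],
    [[-0.05, 0.04, 0.276], [0, 0, 0], 0],
    [[-0.06, 0.06, 0.276], [0, 0, 0], 0],
    [[-0.06, 0.06, 0.276], [0, 0, 0], 0]
  ]
}}

```text
t: 3.1
tcp_pos: [0.4399, -0.2239, 0.0891]
tcp_rot: [3.14, 0.0, 1.475]
wrist_force: [-0.1, -0.3, -0.5]
grip_width: 0.0001
grasp_force: 0.0
```

```bash
python3 -c "
from h import *
to([.47,-.2245,.088],1.476)
from workcell import robot
import cv2
c=robot.capture('scene');i=c['img'][150:310,270:470,::-1]
cv2.imwrite('pics/s1.png',cv2.resize(i,None,fx=3.5,fy=3.5,interpolation=2))"
```

```text
t 3.1 pos [ 0.4399 -0.2239  0.0891] rot [3.14  0.    1.475] F [-0.1 -0.3 -0.5] w 0.0001
shift [0.009 0.12  0.005]
turn [ 0.001  0.    -0.001]
```

View pics/s1.png

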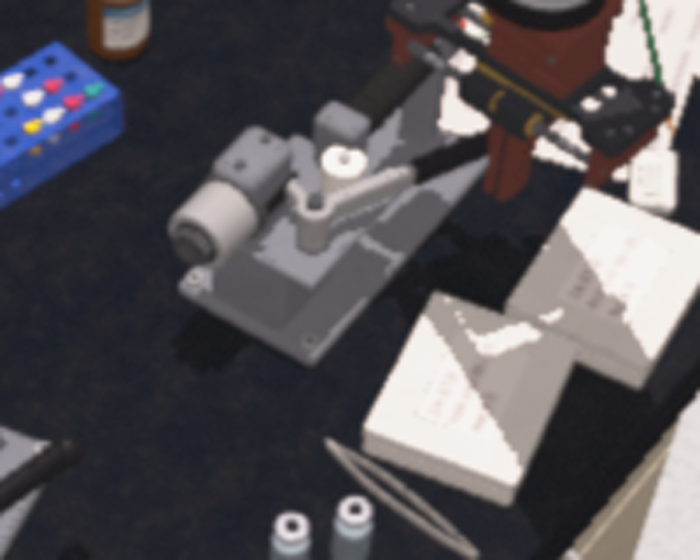

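The closed fingers stand at about (510,170) in the crop, outside the wide lever's black grip, with the tips just below it. Next I press slowly.

{"op": "send_rows", "data": {
  "rows": [
    [[0, 0.015, 0], [0, 0, 0], 0],
    [[0, 0.03, 0], [0, 0, 0], 0],
    [[0, 0.045, 0], [0, 0, 0], 0],
    [[0, 0.06, 0], [0, 0, 0], 0],
    [[0, 0.075, 0], [0, 0, 0], 0],
    [[0, 0.09, 0], [0, 0, 0], 0],
    [[0, 0.105, 0], [0, 0, 0], 0],
    [[0, 0.12, 0], [0, 0, 0], 0]
  ]
}}

```text
t: 4.15
tcp_pos: [0.4693, -0.2263, 0.0887]
tcp_rot: [-3.141, -0.0, 1.475]
wrist_force: [-1.5, -1.4, 1.0]
grip_width: 0.0003
grasp_force: 0.8
```

```bash
python3 -c "
from h import *
to([.48,-.2255,.088],1.476)"
```

```text
t 4.15 pos [ 0.4693 -0.2263  0.0887] rot [-3.141 -0.     1.475] F [-1.5 -1.4  1. ] w 0.0003
shift [0.007 0.042 0.003]
turn [-0.    -0.    -0.001]
```

Spring force is felt. I'll go on in about 1 mm per row.

{"op": "send_rows", "data": {
  "rows": [
    [[0, 0.004, 0], [0, 0, 0], 0],
    [[0, 0.008, 0], [0, 0, 0], 0],
    [[0, 0.012, 0], [0, 0, 0], 0],
    [[0, 0.016, 0], [0, 0, 0], 0],
    [[0, 0.02, 0], [0, 0, 0], 0],
    [[0, 0.024, 0], [0, 0, 0], 0],
    [[0, 0.028, 0], [0, 0, 0], 0],
    [[0, 0.028, 0], [0, 0, 0], 0]
  ]
}}

```text
t: 5.15
tcp_pos: [0.4762, -0.2269, 0.0887]
tcp_rot: [3.141, 0.0, 1.475]
wrist_force: [-1.3, -0.8, 0.2]
grip_width: 0.0004
grasp_force: 0.8
```

{"op": "send_rows", "data": {
  "rows": [
    [[0, 0.003, 0], [0, 0, 0], 0],
    [[0, 0.006, 0], [0, 0, 0], 0],
    [[0, 0.009, 0], [0, 0, 0], 0],
    [[0, 0.012, 0], [0, 0, 0], 0],
    [[0, 0.015, 0], [0, 0, 0], 0],
    [[0, 0.018, 0], [0, 0, 0], 0],
    [[0, 0.021, 0], [0, 0, 0], 0],
    [[0, 0.021, 0], [0, 0, 0], 0]
  ]
}}

```text
t: 6.15
tcp_pos: [0.481, -0.2274, 0.0886]
tcp_rot: [-3.141, -0.0, 1.475]
wrist_force: [-3.3, -2.0, 1.8]
grip_width: 0.0008
grasp_force: 1.8
```

{"op": "send_rows", "data": {
  "rows": [
    [[0, 0.002, 0], [0, 0, 0], 0],
    [[0, 0.002, 0], [0, 0, 0], 0],
    [[0, 0.004, 0], [0, 0, 0], 0],
    [[0, 0.004, 0], [0, 0, 0], 0],
    [[0, 0.006, 0], [0, 0, 0], 0],
    [[0, 0.006, 0], [0, 0, 0], 0],
    [[0, 0.006, 0], [0, 0, 0], 0],
    [[0, 0.006, 0], [0, 0, 0], 0]
  ]
}}

```text
t: 7.15
tcp_pos: [0.4814, -0.2275, 0.0886]
tcp_rot: [-3.139, -0.0, 1.475]
wrist_force: [-8.0, -2.9, 4.1]
grip_width: 0.0004
grasp_force: 3.9
```

Firm at 0.28 rad by kinematics, with about 8 N, so the stop is good. Releasing now.

{"op": "send_rows", "data": {
  "rows": [
    [[0, -0.04, 0], [0, 0, 0], 0],
    [[0, -0.08, 0], [0, 0, 0], 0],
    [[0, -0.12, 0], [0, 0, 0], 0],
    [[0, -0.16, 0], [0, 0, 0], 0],
    [[0, -0.2, 0], [0, 0, 0], 0],
    [[0, -0.24, 0], [0, 0, 0], 0],
    [[0, -0.24, -0.15], [0, 0, 0], 0],
    [[0, -0.24, -0.3], [0, 0, 0], 0]
  ]
}}

```text
t: 8.15
tcp_pos: [0.4223, -0.2217, 0.1642]
tcp_rot: [-3.14, -0.001, 1.475]
wrist_force: [-0.3, 0.5, 0.1]
grip_width: 0.0004
grasp_force: 0.0
```

```bash
python3 -c "
from h import *
to([.46,.165,.18],1.853)
from workcell import robot
import cv2
c=robot.capture('scene');i=c['img'][150:310,270:470,::-1]
cv2.imwrite('pics/s2.png',cv2.resize(i,None,fx=3.5,fy=3.5,interpolation=2))"
```

```text
t 8.15 pos [ 0.4223 -0.2217  0.1642] rot [-3.140e+00 -1.000e-03  1.475e+00] F [-0.3  0.5  0.1] w 0.0004
shift [ 1.554  0.002 -0.062]
turn [-0.001 -0.    -0.241]
```

View pics/s2.png

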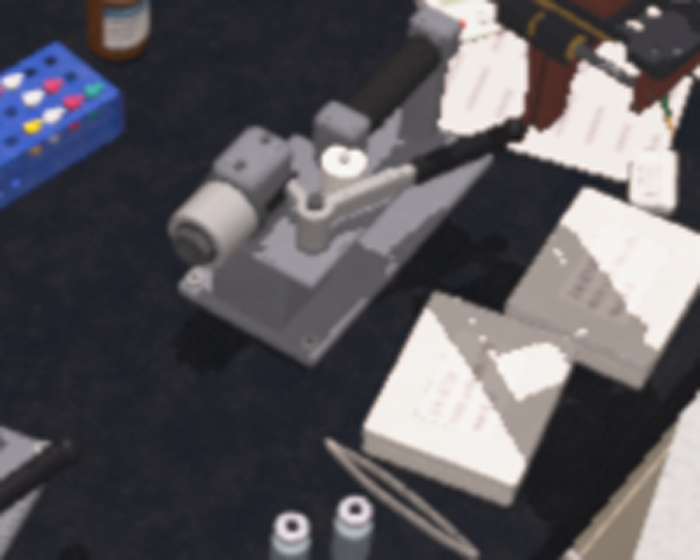

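The wide lever is back out at rest, its arm running from (315,205) to its tip at (515,130). Moving across to the narrow one.

{"op": "send_rows", "data": {
  "rows": [
    [[0.1, 0, -0.06], [0, 0, 0], 0],
    [[0.22, 0, -0.06], [0, 0, 0], 0],
    [[0.34, 0, -0.06], [0, 0, 0], 0],
    [[0.46, 0, -0.06], [0, 0, -0.06], 0],
    [[0.58, 0, -0.06], [0, 0, -0.12], 0],
    [[0.7, 0, -0.06], [0, 0, -0.18], 0],
    [[0.82, 0, -0.06], [0, 0, -0.24], 0],
    [[0.9, 0, -0.06], [0, 0, -0.24], 0]
  ]
}}

```text
t: 9.2
tcp_pos: [0.4444, 0.0031, 0.1786]
tcp_rot: [3.141, 0.0, 1.854]
wrist_force: [0.8, 0.8, 0.5]
grip_width: 0.0009
grasp_force: 0.0
```

```bash
python3 -c "
from h import *
to([.46,.165,.16],1.853)"
```

```text
t 9.2 pos [0.4444 0.0031 0.1786] rot [3.141 0.    1.854] F [0.8 0.8 0.5] w 0.0009
shift [0.604 0.241 0.074]
turn [0. 0. 0.]
```

{"op": "send_rows", "data": {
  "rows": [
    [[0.1, 0.04, 0], [0, 0, 0], 0],
    [[0.2, 0.08, 0], [0, 0, 0], 0],
    [[0.3, 0.12, 0], [0, 0, 0], 0],
    [[0.4, 0.16, 0], [0, 0, 0], 0],
    [[0.5, 0.2, 0], [0, 0, 0], 0],
    [[0.604, 0.241, 0.07], [0, 0, 0], 0],
    [[0.604, 0.241, 0.15], [0, 0, 0], 0],
    [[0.604, 0.241, 0.25], [0, 0, 0], 0]
  ]
}}

```text
t: 10.2
tcp_pos: [0.4608, 0.1643, 0.1158]
tcp_rot: [3.14, -0.0, 1.853]
wrist_force: [0.4, -0.4, 0.4]
grip_width: 0.0002
grasp_force: 0.0
```

```bash
python3 -c "
from h import *
to([.475,.167,.088],1.853);to([.545,.163,.088],1.853)"
```

```text
t 10.2 pos [0.4608 0.1643 0.1158] rot [ 3.14  -0.     1.853] F [ 0.4 -0.4  0.4] w 0.0002
shift [-0.005  0.057  0.111]
turn [ 0.001 -0.    -0.   ]
t 10.2 pos [0.4608 0.1643 0.1158] rot [ 3.14  -0.     1.853] F [ 0.4 -0.4  0.4] w 0.0002
shift [-0.099  0.322  0.112]
turn [ 0.001 -0.    -0.   ]
```

{"op": "send_rows", "data": {
  "rows": [
    [[0, 0, 0.06], [0, 0, 0], 0],
    [[0, 0, 0.112], [0, 0, 0], 0],
    [[0, 0, 0.112], [0, 0, 0], 0],
    [[-0.01, 0.04, 0.112], [0, 0, 0], 0],
    [[-0.02, 0.08, 0.112], [0, 0, 0], 0],
    [[-0.03, 0.11, 0.112], [0, 0, 0], 0],
    [[-0.04, 0.14, 0.112], [0, 0, 0], 0],
    [[-0.05, 0.17, 0.112], [0, 0, 0], 0]
  ]
}}

```text
t: 11.2
tcp_pos: [0.5049, 0.1635, 0.0881]
tcp_rot: [-3.141, 0.0, 1.852]
wrist_force: [-1.1, -1.4, 0.8]
grip_width: 0.0007
grasp_force: 0.7
```

```bash
python3 -c "
from h import *
to([.545,.163,.088],1.853)"
```

```text
t 11.2 pos [0.5049 0.1635 0.0881] rot [-3.141  0.     1.852] F [-1.1 -1.4  0.8] w 0.0007
shift [-0.046  0.153  0.   ]
turn [-0.001  0.    -0.001]
```

In contact. Continuing.

{"op": "send_rows", "data": {
  "rows": [
    [[-0.004, 0.015, 0], [0, 0, 0], 0],
    [[-0.008, 0.03, 0], [0, 0, 0], 0],
    [[-0.013, 0.045, 0], [0, 0, 0], 0],
    [[-0.018, 0.06, 0], [0, 0, 0], 0],
    [[-0.023, 0.075, 0], [0, 0, 0], 0],
    [[-0.028, 0.09, 0], [0, 0, 0], 0],
    [[-0.03, 0.1, 0], [0, 0, 0], 0],
    [[-0.033, 0.11, 0], [0, 0, 0], 0]
  ]
}}

```text
t: 12.2
tcp_pos: [0.5337, 0.1636, 0.0882]
tcp_rot: [-3.142, -0.0, 1.852]
wrist_force: [-2.2, 0.8, -0.5]
grip_width: 0.0006
grasp_force: 1.0
```

{"op": "send_rows", "data": {
  "rows": [
    [[-0.001, 0.005, 0], [0, 0, 0], 0],
    [[-0.003, 0.01, 0], [0, 0, 0], 0],
    [[-0.004, 0.015, 0], [0, 0, 0], 0],
    [[-0.006, 0.02, 0], [0, 0, 0], 0],
    [[-0.007, 0.024, 0], [0, 0, 0], 0],
    [[-0.008, 0.028, 0], [0, 0, 0], 0],
    [[-0.009, 0.032, 0], [0, 0, 0], 0],
    [[-0.009, 0.032, 0], [0, 0, 0], 0]
  ]
}}

```text
t: 13.2
tcp_pos: [0.542, 0.1635, 0.0882]
tcp_rot: [3.141, 0.0, 1.852]
wrist_force: [-2.8, 0.6, -0.2]
grip_width: 0.0008
grasp_force: 1.0
```

{"op": "send_rows", "data": {
  "rows": [
    [[0, 0.003, 0], [0, 0, 0], 0],
    [[0, 0.006, 0], [0, 0, 0], 0],
    [[0, 0.009, 0], [0, 0, 0], 0],
    [[0, 0.012, 0], [0, 0, 0], 0],
    [[0, 0.014, 0], [0, 0, 0], 0],
    [[0, 0.016, 0], [0, 0, 0], 0],
    [[0, 0.016, 0], [0, 0, 0], 0],
    [[0, 0.016, 0], [0, 0, 0], 0]
  ]
}}

```text
t: 14.2
tcp_pos: [0.5457, 0.1645, 0.0882]
tcp_rot: [-3.142, 0.0, 1.852]
wrist_force: [-2.1, -2.8, 0.5]
grip_width: 0.0008
grasp_force: 1.2
```

{"op": "send_rows", "data": {
  "rows": [
    [[0, 0.002, 0], [0, 0, 0], 0],
    [[0, 0.004, 0], [0, 0, 0], 0],
    [[0, 0.006, 0], [0, 0, 0], 0],
    [[0, 0.008, 0], [0, 0, 0], 0],
    [[0, 0.01, 0], [0, 0, 0], 0],
    [[0, 0.01, 0], [0, 0, 0], 0],
    [[0, 0.01, 0], [0, 0, 0], 0],
    [[0, 0.01, 0], [0, 0, 0], 0]
  ]
}}

```text
t: 15.2
tcp_pos: [0.5481, 0.1653, 0.0882]
tcp_rot: [-3.142, -0.0, 1.852]
wrist_force: [-1.8, -3.1, -0.1]
grip_width: 0.0004
grasp_force: 1.2
```

{"op": "send_rows", "data": {
  "rows": [
    [[0, 0.002, 0], [0, 0, 0], 0],
    [[0, 0.004, 0], [0, 0, 0], 0],
    [[0, 0.006, 0], [0, 0, 0], 0],
    [[0, 0.008, 0], [0, 0, 0], 0],
    [[0, 0.008, 0], [0, 0, 0], 0],
    [[0, 0.008, 0], [0, 0, 0], 0],
    [[0, 0.008, 0], [0, 0, 0], 0],
    [[0, 0.008, 0], [0, 0, 0], 0]
  ]
}}

```text
t: 16.2
tcp_pos: [0.5499, 0.1657, 0.0881]
tcp_rot: [-3.141, 0.0, 1.852]
wrist_force: [-3.5, -3.6, -0.1]
grip_width: 0.0002
grasp_force: 2.0
```

```bash
python3 -c "
from workcell import robot
import cv2
c=robot.capture('scene');i=c['img'][210:370,170:370,::-1]
cv2.imwrite('pics/s3.png',cv2.resize(i,None,fx=3.5,fy=3.5,interpolation=2))
print(robot.sense())"
```

```text
{'t': 16.25, 'qpos': array([ 2.72067136e-01,  5.36212601e-01,  1.82355911e+00, -9.33248202e-06,
        7.82141265e-01, -9.12500143e-03]), 'qd': array([7.77979282e-05, 6.56078761e-05, 9.87890500e-04, 1.02853093e-03,
       2.48650520e-04, 1.77797840e-04]), 'tau': array([ 1.63189933e+00, -5.40644145e+01, -2.24803323e+01,  6.11994043e-01,
       -1.09779932e+00, -2.36568740e-02]), 'tcp_pos': array([0.54991148, 0.1657693 , 0.08811998]), 'tcp_rot': array([-3.14127229e+00,  3.65225498e-06,  1.85199509e+00]), 'wrist_force': array([-2.8062321 , -4.48201793,  0.56899609]), 'torque': array([-0.62587388,  0.39757989, -0.02048748]), 'grasp_force': 2.014036935288459, 'grip_width': 0.0003699517545044767}
```

View pics/s3.png

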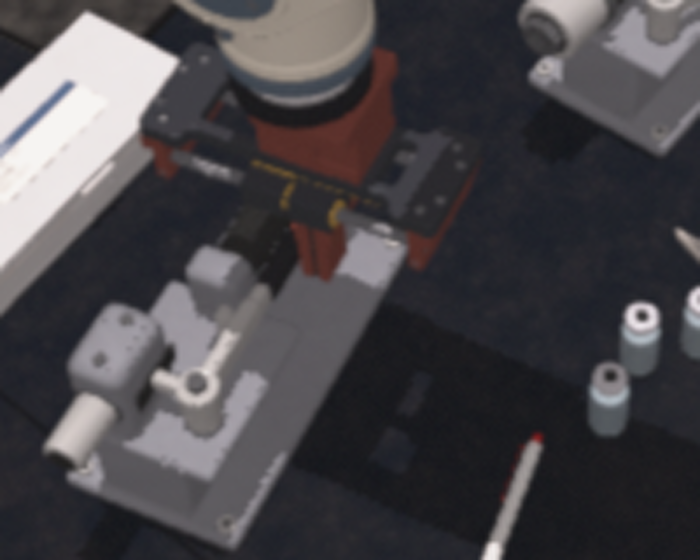

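The narrow lever lies almost on the bar, with the fingers on its outer side at about (320,250). Force is rising, so a little more push is needed.

{"op": "send_rows", "data": {
  "rows": [
    [[-0.001, 0.002, 0], [0, 0, 0], 0],
    [[-0.002, 0.003, 0], [0, 0, 0], 0],
    [[-0.003, 0.004, 0], [0, 0, 0], 0],
    [[-0.003, 0.005, 0], [0, 0, 0], 0],
    [[-0.003, 0.005, 0], [0, 0, 0], 0],
    [[-0.003, 0.005, 0], [0, 0, 0], 0],
    [[-0.003, 0.005, 0], [0, 0, 0], 0],
    [[-0.003, 0.005, 0], [0, 0, 0], 0]
  ]
}}

```text
t: 17.25
tcp_pos: [0.5504, 0.1657, 0.0881]
tcp_rot: [-3.14, -0.001, 1.852]
wrist_force: [-7.7, -2.0, 2.8]
grip_width: 0.0004
grasp_force: 3.6
```

Firm at about 8 N, on the bar, so this one is the faulty crimper. Releasing.

{"op": "send_rows", "data": {
  "rows": [
    [[0, -0.06, 0], [0, 0, 0], 0],
    [[0, -0.12, 0], [0, 0, 0], 0],
    [[0, -0.18, 0], [0, 0, 0], 0],
    [[0, -0.24, 0], [0, 0, 0], 0],
    [[0, -0.3, 0], [0, 0, 0], 0],
    [[0, -0.36, 0], [0, 0, 0], 0],
    [[0, -0.36, -0.15], [0, 0, 0], 0],
    [[0, -0.36, -0.34], [0, 0, 0], 0]
  ]
}}

```text
t: 18.25
tcp_pos: [0.4636, 0.14, 0.1733]
tcp_rot: [-3.139, 0.0, 1.852]
wrist_force: [0.6, -0.2, -0.2]
grip_width: 0.0003
grasp_force: 0.0
```

```bash
python3 -c "
from h import *
to([.425,-.222,.18],1.476)"
```

```text
t 18.25 pos [0.4636 0.14   0.1733] rot [-3.139  0.     1.852] F [ 0.6 -0.2 -0.2] w 0.0003
shift [-1.348 -0.55  -0.025]
turn [-0.002  0.     0.239]
```

{"op": "send_rows", "data": {
  "rows": [
    [[-0.1, -0.04, -0.025], [0, 0, 0], 0],
    [[-0.22, -0.09, -0.025], [0, 0, 0], 0],
    [[-0.34, -0.14, -0.025], [0, 0, 0.06], 0],
    [[-0.46, -0.19, -0.025], [0, 0, 0.12], 0],
    [[-0.58, -0.24, -0.025], [0, 0, 0.18], 0],
    [[-0.7, -0.285, -0.025], [0, 0, 0.239], 0],
    [[-0.82, -0.335, -0.025], [0, 0, 0.239], 0],
    [[-0.92, -0.375, -0.025], [0, 0, 0.239], 0]
  ]
}}

```text
t: 19.25
tcp_pos: [0.4381, -0.1076, 0.1794]
tcp_rot: [3.141, 0.0, 1.476]
wrist_force: [-0.7, -0.6, -0.2]
grip_width: 0.0003
grasp_force: 0.0
```

```bash
python3 -c "
from h import *
to([.427,-.222,.13],1.476)"
```

```text
t 19.25 pos [ 0.4381 -0.1076  0.1794] rot [3.141 0.    1.476] F [-0.7 -0.6 -0.2] w 0.0003
shift [-0.46  -0.001  0.198]
turn [0. 0. 0.]
```

{"op": "send_rows", "data": {
  "rows": [
    [[-0.12, 0, 0], [0, 0, 0], 0],
    [[-0.24, 0, 0], [0, 0, 0], 0],
    [[-0.36, 0, 0], [0, 0, 0], 0],
    [[-0.46, 0, 0], [0, 0, 0], 0],
    [[-0.46, 0, 0.1], [0, 0, 0], 0],
    [[-0.46, 0, 0.2], [0, 0, 0], 0],
    [[-0.46, 0, 0.3], [0, 0, 0], 0],
    [[-0.46, 0, 0.364], [0, 0, 0], 0]
  ]
}}

```text
t: 20.25
tcp_pos: [0.4272, -0.2207, 0.0874]
tcp_rot: [-3.141, -0.0, 1.476]
wrist_force: [-0.0, -0.7, -0.0]
grip_width: 0.0004
grasp_force: 0.0
```

```bash
python3 -c "
from h import *
to([.477,-.2268,.0886],1.476)"
```

```text
t 20.25 pos [ 0.4272 -0.2207  0.0874] rot [-3.141 -0.     1.476] F [-0.  -0.7 -0. ] w 0.0004
shift [-0.006  0.201 -0.005]
turn [-0.001 -0.     0.   ]
```

{"op": "send_rows", "data": {
  "rows": [
    [[0, 0.03, 0], [0, 0, 0], 0],
    [[0, 0.06, 0], [0, 0, 0], 0],
    [[0, 0.09, 0], [0, 0, 0], 0],
    [[0, 0.12, 0], [0, 0, 0], 0],
    [[0, 0.145, 0], [0, 0, 0], 0],
    [[0, 0.17, 0], [0, 0, 0], 0],
    [[0, 0.19, 0], [0, 0, 0], 0],
    [[0, 0.2, 0], [0, 0, 0], 0]
  ]
}}

```text
t: 21.25
tcp_pos: [0.4779, -0.2258, 0.0884]
tcp_rot: [-3.141, 0.0, 1.477]
wrist_force: [-2.3, -0.9, 0.3]
grip_width: 0.0003
grasp_force: 0.9
```

{"op": "send_rows", "data": {
  "rows": [
    [[0, 0.003, 0], [0, 0, 0], 0],
    [[0, 0.006, 0], [0, 0, 0], 0],
    [[0, 0.009, 0], [0, 0, 0], 0],
    [[0, 0.012, 0], [0, 0, 0], 0],
    [[0, 0.015, 0], [0, 0, 0], 0],
    [[0, 0.018, 0], [0, 0, 0], 0],
    [[0, 0.02, 0], [0, 0, 0], 0],
    [[0, 0.02, 0], [0, 0, 0], 0]
  ]
}}

```text
t: 22.25
tcp_pos: [0.4814, -0.2261, 0.0883]
tcp_rot: [-3.139, -0.0, 1.477]
wrist_force: [-6.9, -3.6, 3.5]
grip_width: 0.0003
grasp_force: 3.4
```

{"op": "send_rows", "data": {
  "rows": [
    [[0, 0.001, 0], [0, 0, 0], 0],
    [[0, 0.002, 0], [0, 0, 0], 0],
    [[0, 0.003, 0], [0, 0, 0], 0],
    [[0, 0.003, 0], [0, 0, 0], 0],
    [[0, 0.003, 0], [0, 0, 0], 0],
    [[0, 0.003, 0], [0, 0, 0], 0],
    [[0, 0.003, 0], [0, 0, 0], 0],
    [[0, 0.003, 0], [0, 0, 0], 0]
  ]
}}

```text
t: 23.25
tcp_pos: [0.4816, -0.2261, 0.0883]
tcp_rot: [-3.138, -0.0, 1.477]
wrist_force: [-9.1, -3.3, 4.6]
grip_width: 0.0006
grasp_force: 4.4
```

```bash
python3 -c "
from h import *
to([.4814,-.2268,.0886],1.476)
from workcell import robot
import cv2
c=robot.capture('scene');i=c['img'][130:400,170:490,::-1]
cv2.imwrite('pics/s4.png',cv2.resize(i,None,fx=2.2,fy=2.2,interpolation=2))"
```

```text
t 23.25 pos [ 0.4816 -0.2261  0.0883] rot [-3.138 -0.     1.477] F [-9.1 -3.3  4.6] w 0.0006
shift [-0.003 -0.001 -0.001]
turn [-0.002 -0.     0.   ]
```

View pics/s4.png

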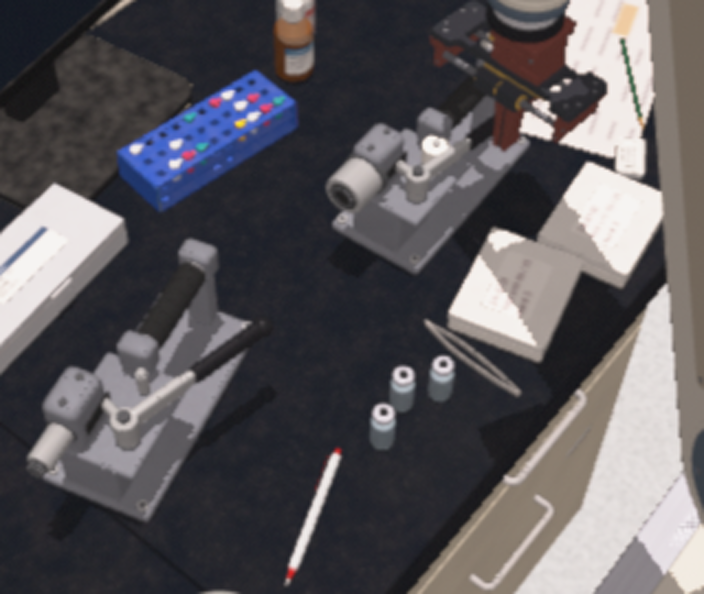

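The narrow lever is fully out, with its tip at (262,325). The wide lever rests on its white bush at (435,145), held at about 10 N, and the vials and other loose things look undisturbed. Handing in.

```bash
python3 -c "
from workcell import robot
print(robot.close_job())"
```

```text
the job is handed in; nothing more can be done
None
```

The wide-headed crimper is the good one: its lever is held on its stop with about 10 N at roughly 0.28 rad. The narrow-headed crimper has lost its bush (its lever ran in to the bar) and its lever is back fully out; the job is handed in, but no verdict came back.

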